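Crank the test-cassette tray into the reader

TASK

The reader's tray of test cassettes is still sticking out. Swing the folded crank on the reader's hand wheel right out until it latches, then use it to turn the wheel until the tray is fully home, and let go of it.

Things in the scene. Friction and masses are not known exactly. Their poses are not given: they have to be found in the camera images.
- reader: White box, fixed, 160 x 160 mm, 80 mm high, on a 170 mm grey foot; a grey tray with white cassettes sticks out 75 mm from its +x side (the other white box, a tube mixer with a plain hand wheel and no tray, is a bystander). On top: an aluminium hand wheel, radius 51 mm, top 92 mm above the table. Origin: centre of the underside, on the wheel's vertical axis; z up, x towards the tray.
- crank_knob (a point): Centre of the upright black knob at the crank's end: round, 22 to 24 mm wide, 44 mm high, underside 117, centre 139, top 161 mm above the table. It spins freely on its pin, so it can be held without turning the hand. Folded, it stands over the middle of the wheel; latched out, it is 92 mm from the wheel's axis.
- crank_arm (a joint): Crank's swing (rad) about a vertical hinge that lies on the wheel, 42 mm from its axis, 50 mm from the knob's. Steel bar, 10 mm thick, top 116 mm above the table. 0: folded, from the hinge across the wheel's axis; grows anticlockwise from above; stop 3.0: points outwards. Moves with 1 N at the knob; from 2.2 push it past a spring ball (2 to 4 N) that snaps behind and latches it at 2.98 to 3.0.
- feed_wheel (a joint): Wheel's turn (rad), grows anticlockwise from above. 0: start, tray out 75 mm, cannot go lower; stop 3.2: tray home, only its 5 mm lip outside. The crank's hinge lies at the angle (this value - 1.6) from the reader's x axis. A steel pin beside the wheel locks it until the crank is swung beyond about 2.7. Needs 3 N at the swung-out knob, led round a 92 mm radius; stays where it is left.

How it is judged:
On the way, in this order (a step that is already met when the one before it is completed fails the run):
1. the crank is swung out and latched (beyond 2.85 rad) while the wheel is still within 0.2 rad of its start (value of joint crank_arm above 2.85 rad and value of joint feed_wheel below 0.2 rad), for 0.1 s.
2. the wheel is turned with the crank latched until the tray is home (wheel beyond 3.0 rad) (value of joint crank_arm above 2.85 rad and value of joint feed_wheel above 3 rad), for 0.1 s.
At the end, for the whole second after the job is handed in: The crank is still latched in its swung-out place (joint above 2.85 rad, stop at 3.0), the wheel stands beyond 3.0 rad (stop at 3.2, so the tray is within about 5 mm of home) and is at rest (all of step 2 and velocity of joint feed_wheel below 0.05 rad/s); the robot touches nothing.
It also fails if it takes over 54 s, if anything falls off the work surface, if the arm or the gripper's body presses on something with over 40 N, if the wrist force passes 120 N, or if a joint passes its speed limit or range.

ROBOT

A 6-joint arm with a two-finger parallel gripper is mounted at the origin on the work surface. World frame = base frame: x ahead of the robot, y to its left, z up, the work surface at z = 0. Lengths are in m, angles in rad, forces in N, time in s.
With the tool pointing down it reaches from about 0.275 to 0.75 m from the base axis. Payload 10.2 kg.
Tool frame: the origin (TCP) lies between the finger pads; the fingertips stand 11 mm ahead of it and the grasp point (between the pads) lies 8 mm behind it (robot.tip_extent is the distance from the TCP to the fingertips, in m); z points along the fingers, y is the line along which they close (so a half turn about z gives the same grasp; the last joint's range is limited). The gripper opens to 85 mm and grips with 20 to 120 N. Pads are 22 mm wide; open, the fingers measure 114 mm over their backs; the gripper's body (76 mm by 85 mm) begins 54 mm behind the grasp point. The pads swing forward as they close: fully open they stand 13 mm farther back than shut.
Start: joints at [1.036, 0.313, 1.498, -0, 1.331, -0.223], TCP at [0.161, 0.5, 0.242] pointing down, gripper open.
Joint ranges: [-2.94, 2.94], [-0.97, 2.17], [0.19, 2.56], [-1.23, 4.37], [0.02, 3.11], [-2.88, 2.88]. Speed limits (rad/s): [2.39, 2.39, 3.01, 3.14, 3.14, 3.14].

INTERFACE

Orientations are given as [roll, pitch, yaw] about the fixed x, y, z axes, in that order (R = Rz(yaw) Ry(pitch) Rx(roll)).
In Python, from cell import robot gives the robot as it stands. The module is installed in compiled form; this text tells all that it offers.
- The arm moves only by the tool jog_arm, never from a script. Its argument "targets" is one flat list of numbers, 4 for each row, row after row: the shift along the tool's x, y, z in mm, then the turn about the tool's z in degrees. In form: [tx, ty, tz, spin, tx, ty, tz, spin, ...]. A call has 1 to 5 rows; each row is the pose to reach, as a shift and turn from the pose commanded when the call began, along the tool's axes at that moment; what a row does not reach only later rows make up. A row lasts 1/12 s, in which the tool goes at most 41.7 mm and 7.16 degrees, less where a joint would pass 70% of its speed; a pose out of reach is approached as far as the arm can. A call with a gripper value outside its range is refused whole. "gripper" is the opening, from 0 (shut) to 1 (fully open), set as the call begins (left out, the last holds). The fingers move at their own pace and stop on an object; "grip_force" is the grip in N (left out, the last holds). Time passes only in rows, so rows that repeat a pose let the fingers close. It gives the time, the measured TCP pose, the force, the opening and the grip force at its end, in the units of the state.
- robot.observe(): the state, without advancing time (a new reading comes with each control period).
- robot.camera(name): name is "side" or "top" or "wrist"; returns the picture (480x640x3 uint8, red, green, blue); there is no depth.
- robot.camera_params(name): a dict with "intrinsics" (3x3 intrinsics, pixels), "world_to_cam" (4x4, takes a point from world to camera coordinates). Camera axes: x right, y down, z forward; pixel columns grow to the right and rows downward; lengths in m; the calibration is good to about 2 mm. A picture is of the moment at which its call begins: read the wrist's pose just before it. camera_params takes no time and is no camera call; for the wrist camera it gives the pose at the moment of the call.
- robot.finish_job(): hands the job in; it is judged then, once.
The state is a dict: "clock": time; "q": joint angles; "qd": joint speeds; "tau": joint torques, N m; "ee_pos": TCP position; "ee_rot": TCP orientation; "wrist_force": force on the tool from outside, world axes, zero at the start; "ft_torque": the same for the moment, N m; "opening": finger opening in m; "grip_force": force on a finger pad.
Only numpy, scipy, OpenCV 4.12 (cv2) and the standard library are available. Lean on these libraries where they do the work, as an engineer would, in place of code of your own. Each camera call takes 0.05 s, during which the arm holds its last target. There are 200 camera calls.

## Working session

There is one attempt and no reset: what is moved stays moved. The work goes in short steps, Python scripts to look and compute and a tool call to move; the robot and the scene stay as the last step left them, time stands still between calls to the robot, and variables do not carry over. Pictures are saved under pics/ and viewed, at most 10 in all, crops included, and the job is handed in when it is done.

Besides the shell and the picture viewer there is one more tool, called as name(argument=value, ...) on one line, values as JSON. jog_arm: Moves the arm, as the interface text tells. Its arguments: {"type":"object","properties":{"targets":{"type":"array","items":{"type":"number"}},"gripper":{"type":"number"},"grip_force":{"type":"number"}},"required":["targets"]}

```bash
mkdir -p pics
python3 - <<'E'
from cell import robot
import cv2
s=robot.observe();print(s)
for n in("top","side"):
    p=robot.camera_params(n);print(n,p)
    cv2.imwrite(f"pics/{n}1.png",robot.camera(n)[:,:,::-1])
E
```

```text
{'clock': 0.0, 'q': array([ 1.03559943e+00,  3.13470078e-01,  1.49841818e+00,  2.48840139e-05,
        1.33104813e+00, -2.23399384e-01]), 'qd': array([ 7.82979224e-04, -1.72832349e-03,  8.67725888e-06, -2.16957654e-04,
        8.16054344e-04,  2.05522098e-03]), 'tau': array([-1.00570614e-03, -4.12273264e+01, -2.59740150e+01, -2.78732768e-04,
        4.23362508e-03, -2.76393291e-05]), 'ee_pos': array([0.16093134, 0.4994681 , 0.24173192]), 'ee_rot': array([-3.14028766e+00, -3.21262735e-04,  2.82978900e+00]), 'wrist_force': array([-0.40884813,  0.52678859,  0.00637643]), 'ft_torque': array([-0.0266523 ,  0.07896926, -0.00316334]), 'grip_force': 0.0, 'opening': 0.08490427913872199}
top {'intrinsics': array([[559.67512963,   0.        , 324.00188926],
       [  0.        , 559.67512963, 242.44211764],
       [  0.        ,   0.        ,   1.        ]]), 'world_to_cam': array([[ 0.01177395, -0.99977804,  0.0174712 , -0.03145369],
       [-0.99677895, -0.01312121, -0.07911734,  0.55732849],
       [ 0.07932902, -0.0164834 , -0.9967122 ,  0.91728247],
       [ 0.        ,  0.        ,  0.        ,  1.        ]])}
side {'intrinsics': array([[541.43315654,   0.        , 325.21793662],
       [  0.        , 541.43315654, 225.32911874],
       [  0.        ,   0.        ,   1.        ]]), 'world_to_cam': array([[-0.77825653, -0.62793014, -0.00452849,  0.41023913],
       [-0.44504473,  0.55664732, -0.70148339,  0.33118897],
       [ 0.44300334, -0.54391865, -0.71267141,  0.63622615],
       [ 0.        ,  0.        ,  0.        ,  1.        ]])}
```

View pics/top1.png

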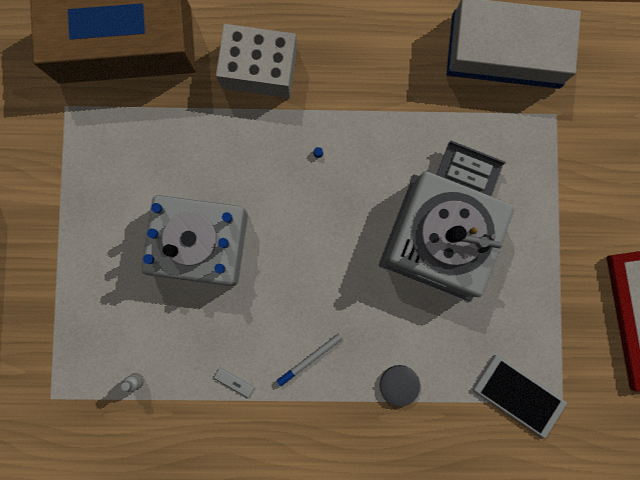

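View pics/side1.png

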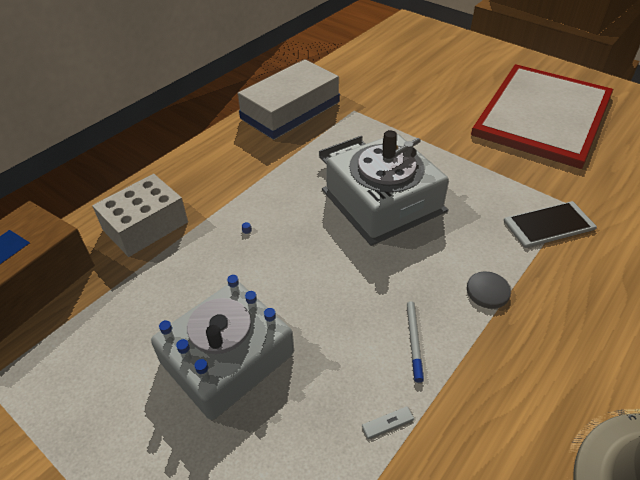

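Top view: the reader with tray is at right, with its wheel at about (456,232), the tray at (474,165), the knob at (457,234) and the hinge at about (485,240). The mixer on the left is the bystander. Next I'll zoom in on the reader in both views.

Run:
```python
import cv2,numpy as np
a=cv2.imread("pics/top1.png")[130:310,370:530];b=cv2.imread("pics/side1.png")[115:250,310:470]
a=cv2.resize(a,None,fx=2.5*1.3,fy=2.5*1.3,interpolation=3)[:, :400*2]
b=cv2.resize(b,None,fx=1.6,fy=1.6,interpolation=3)
a=cv2.resize(a,(533,600));c=np.zeros((600,800,3),np.uint8);c[:,:533]=a;c[:225,540:796]=cv2.resize(b,(256,225))
cv2.imwrite("pics/crop1.png",c)
```

```text
(no output)
```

View pics/crop1.png

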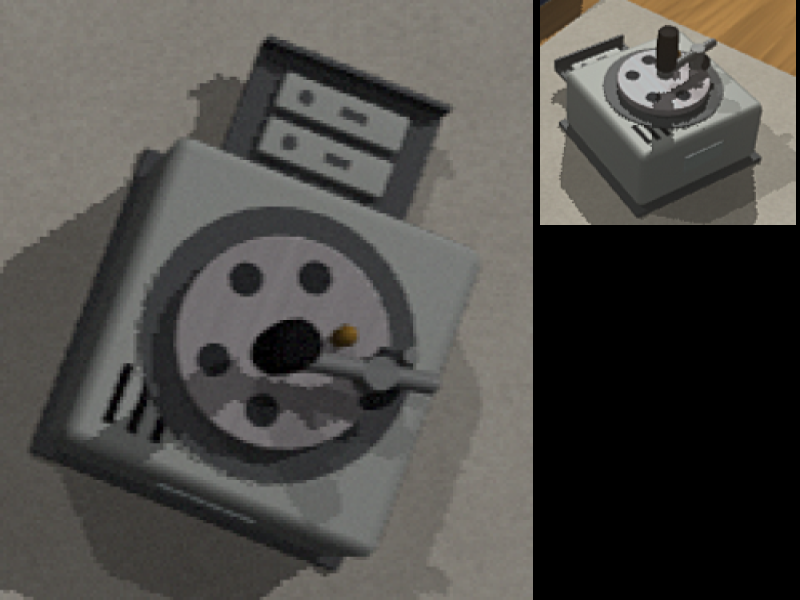

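```bash
cat > h.py <<'E'
import numpy as np
from cell import robot
def ray(cam,uv,z,p=None):
    p=p or robot.camera_params(cam);K=p["intrinsics"];T=p["world_to_cam"];R=T[:3,:3];c=-R.T@T[:3,3]
    d=R.T@np.linalg.solve(K,[uv[0],uv[1],1]);return c+d*(z-c[2])/d[2]
def proj(cam,X):
    p=robot.camera_params(cam);T=p["world_to_cam"];x=p["intrinsics"]@(T[:3,:3]@X+T[:3,3]);return x[:2]/x[2]
E
python3 - <<'E'
from h import *
f=lambda u,v:(370+u/3.333,130+v/3.333)
W=ray("top",f(282,342),.092);H=ray("top",f(382,372),.118);print("wheel",W,"hinge",H,np.linalg.norm((H-W)[:2]))
a,b=ray("top",f(268,40),.04),ray("top",f(450,105),.04);d=b-a;print("lip",a,b,np.degrees(np.arctan2(d[1],d[0]))+90, np.linalg.norm(d))
m=(a+b)/2-W;print("tray dir",np.degrees(np.arctan2(m[1],m[0])),np.linalg.norm(m[:2]))
h=H-W;print("hinge dir",np.degrees(np.arctan2(h[1],h[0])))
s=lambda u,v:(310+(u-540)/1.6,115+v/1.667)
for u,v in((182,140),(480,262),(368,555),(68,430)):print(ray("top",f(u,v),.078))
print("knob top top-cam",ray("top",f(300,338),.161),"side",ray("side",s(667,32),.161),"knob bottom side",ray("side",s(667,72),.117))
print("wheel side",ray("side",s(666,80),.092),"lower end knob top",ray("top",f(265,348),.161),ray("top",f(310,342),.117))
p=robot.camera_params("top")["world_to_cam"];print(-p[:3,:3].T@p[:3,3])
E
```

```text
wheel [ 0.57023212 -0.22727311  0.092     ] hinge [ 0.55453193 -0.26628653  0.118     ] 0.04205404395094891
lip [ 0.72810581 -0.23432144  0.04      ] [ 0.69633982 -0.32600792  0.04      ] -19.10931721141573 0.09703344674132477
tray dir -20.43037429557086 0.1515218601834709
hinge dir -111.92137053712254
[ 0.66842867 -0.18324616  0.078     ]
[ 0.61141829 -0.32628526  0.078     ]
[ 0.47107307 -0.27091723  0.078     ]
[ 0.52838751 -0.12872637  0.078     ]
knob top top-cam [ 0.56513988 -0.21771543  0.161     ] side [ 0.5614862  -0.21072346  0.161     ] knob bottom side [ 0.55472533 -0.20699636  0.117     ]
wheel side [ 0.56427065 -0.22268577  0.092     ] lower end knob top [ 0.56060044 -0.2025202   0.161     ] [ 0.56789298 -0.23378445  0.117     ]
[ 0.48313652 -0.00901395  0.9589105 ]
```

Two independent checks on the reader centre agree: the wheel disc and the roof corners both give about (0.570, -0.227). The measured hinge is 42.05 mm from the axis and 91.5° from the tray direction, as specified. The knob is near (0.565, -0.218). Next I'll plan the transit.

```bash
cat >> h.py <<'E'
def shift(d,yaw):  # world mm -> tool axes (tool down)
    c,s=np.cos(yaw),np.sin(yaw);return np.array([c*d[0]+s*d[1], s*d[0]-c*d[1], -d[2]])
E
python3 - <<'E'
from h import *
s=robot.observe();d=(np.array([.565,-.218,.222])-s["ee_pos"])*1000;y=s["ee_rot"][2];sp=np.degrees(y-np.pi/2);print(sp)
for k in range(5):
    t=shift(d/5,y-np.radians(sp)*k/5);print([round(float(v),1) for r in range(1,6) for v in (*(t*r/5),sp/5*r/5)])
E
```

```text
72.1353966239911
[-24.2, -22.4, 0.8, 2.9, -48.4, -44.7, 1.6, 5.8, -72.6, -67.1, 2.4, 8.7, -96.7, -89.4, 3.2, 11.5, -120.9, -111.8, 4.0, 14.4]
[-29.0, -15.6, 0.8, 2.9, -58.0, -31.3, 1.6, 5.8, -87.0, -46.9, 2.4, 8.7, -116.0, -62.5, 3.2, 11.5, -145.0, -78.1, 4.0, 14.4]
[-32.0, -7.9, 0.8, 2.9, -63.9, -15.8, 1.6, 5.8, -95.9, -23.7, 2.4, 8.7, -127.9, -31.6, 3.2, 11.5, -159.9, -39.6, 4.0, 14.4]
[-32.9, 0.3, 0.8, 2.9, -65.9, 0.6, 1.6, 5.8, -98.8, 0.9, 2.4, 8.7, -131.7, 1.2, 3.2, 11.5, -164.7, 1.5, 4.0, 14.4]
[-31.8, 8.5, 0.8, 2.9, -63.6, 17.0, 1.6, 5.8, -95.5, 25.5, 2.4, 8.7, -127.3, 34.0, 3.2, 11.5, -159.1, 42.5, 4.0, 14.4]
```

jog_arm(targets=[-24,-22,1,2.9,-48,-45,2,5.8,-73,-67,2,8.7,-97,-89,3,11.5,-121,-112,4,14.4], gripper=1)

```text
clock: 0.52
ee_pos: [0.2422, 0.3546, 0.238]
ee_rot: [-3.141, -0.0, 2.577]
wrist_force: [1.5, 0.5, 0.1]
opening: 0.0855
grip_force: 0.0
```

jog_arm(targets=[-29,-16,1,2.9,-58,-31,2,5.8,-87,-47,2,8.7,-116,-62,3,11.5,-145,-78,4,14.4])

```text
clock: 0.93
ee_pos: [0.3232, 0.2112, 0.2342]
ee_rot: [3.142, -0.0, 2.325]
wrist_force: [1.7, -0.0, 0.1]
opening: 0.0856
grip_force: 0.0
```

jog_arm(targets=[-32,-8,1,2.9,-64,-16,2,5.8,-96,-24,2,8.7,-128,-32,3,11.5,-160,-40,4,14.4])

```text
clock: 1.35
ee_pos: [0.404, 0.0671, 0.2302]
ee_rot: [-3.142, -0.0, 2.073]
wrist_force: [0.9, 1.1, -0.0]
opening: 0.0856
grip_force: 0.0
```

jog_arm(targets=[-33,0,1,2.9,-66,1,2,5.8,-99,1,2,8.7,-132,1,3,11.5,-165,2,4,14.4])

```text
clock: 1.77
ee_pos: [0.4855, -0.0763, 0.226]
ee_rot: [-3.141, -0.0, 1.822]
wrist_force: [0.8, 1.1, -1.6]
opening: 0.0856
grip_force: 0.0
```

jog_arm(targets=[-32,9,1,2.9,-64,17,2,5.8,-95,26,2,8.7,-127,34,3,11.5,-159,42,4,14.4])

```text
clock: 2.18
ee_pos: [0.5661, -0.2194, 0.2218]
ee_rot: [-3.141, -0.0, 1.571]
wrist_force: [-0.4, 0.3, 0.3]
opening: 0.0853
grip_force: 0.0
```

Run:
```python
from h import *
import cv2
s=robot.observe();print(s["clock"],s["ee_pos"],s["ee_rot"],s["wrist_force"])
P=robot.camera_params("wrist");im=robot.camera("wrist")
cv2.imwrite("pics/w1.png",im[:,:,::-1]);np.savez("w1.npz",**P)
for X in ([.570,-.2273,.092],[.5543,-.2662,.116],[.565,-.218,.161],[.565,-.218,.117]):
    x=P["intrinsics"]@(P["world_to_cam"][:3,:3]@X+P["world_to_cam"][:3,3]);print(X,x[:2]/x[2])
```

```text
2.1833 [ 0.56614785 -0.21944646  0.22182042] [-3.14099397e+00 -4.39443287e-04  1.57063145e+00] [-0.35380382  0.28494173  0.26342594]
[0.57, -0.2273, 0.092] [323.88931937 243.06847327]
[0.5543, -0.2662, 0.116] [303.08758064 301.99312661]
[0.565, -0.218, 0.161] [317.02668489 259.99387746]
[0.565, -0.218, 0.117] [317.35359771 240.05985927]
```

View pics/w1.png

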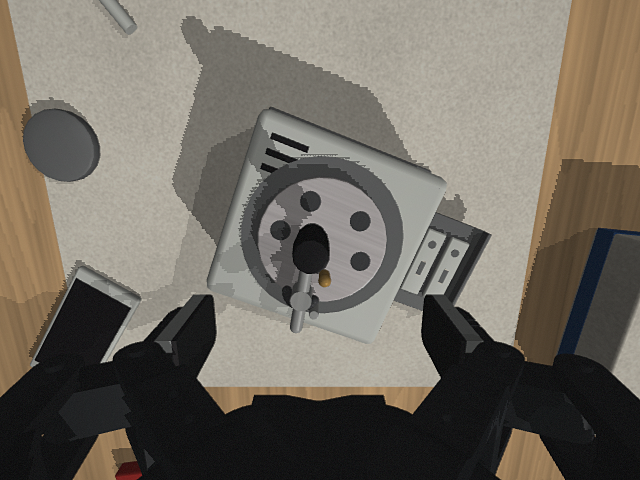

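The wrist view shows the wheel at (322,243) and the hinge at (301,300), both as predicted. The knob's top face is near (311,254), about 6 px left of the prediction, and the knob is between the fingers.

Run:
```python
from h import *
P=dict(np.load("w1.npz"))
A=ray("",(322.5,243),.092,P);H=ray("",(301,300),.118,P);T=ray("",(311,255),.161,P);B=ray("",(311,240),.117,P)
print(A,H,T,B,robot.tip_extent)
for k in(T,B):
    e=k-H;print(np.hypot(*e[:2]),np.degrees(np.arctan2(e[1],e[0])))
e=H-A;print(np.hypot(*e[:2]),np.degrees(np.arctan2(e[1],e[0])))
```

```text
[ 0.5689119  -0.22724446  0.092     ] [ 0.55287655 -0.26364162  0.118     ] [ 0.56149891 -0.21494073  0.161     ] [ 0.56051202 -0.21795688  0.117     ] 0.011
0.04945829042405518 79.95997619014277
0.046318422842716575 80.51162730303982
0.03977293046789727 -113.77666019392072
```

jog_arm(targets=[3,-4,22,0,3,-4,44,0,3,-4,66,0,3,-4,88,0,3,-4,88,0])

```text
clock: 2.65
ee_pos: [0.5598, -0.2139, 0.1298]
ee_rot: [-3.135, -0.004, 1.573]
wrist_force: [-0.6, 0.3, -0.6]
opening: 0.0854
grip_force: 0.0
```

jog_arm(targets=[0,0,0,0,0,0,0,0,0,0,0,0,0,0,0,0,0,0,0,0], gripper=0, grip_force=40)

```text
clock: 3.07
ee_pos: [0.562, -0.2152, 0.1352]
ee_rot: [3.14, 0.001, 1.573]
wrist_force: [-1.1, -0.5, -0.3]
opening: 0.0256
grip_force: 0.0
```

jog_arm(targets=[0,0,0,0,0,0,0,0,0,0,0,0,0,0,0,0,0,0,0,0])

```text
clock: 3.48
ee_pos: [0.5621, -0.2152, 0.1352]
ee_rot: [3.14, 0.001, 1.573]
wrist_force: [-0.5, 1.1, 5.4]
opening: 0.0222
grip_force: 39.5
```

Run:
```python
from h import *
import cv2
s=robot.observe();print(s["clock"],s["ee_pos"],s["ee_rot"],s["wrist_force"],s["ft_torque"],s["opening"],s["grip_force"])
im=cv2.imread("pics/top1.png");t=robot.camera("top")[:,:,::-1];w=robot.camera("side")[:,:,::-1]
c=np.hstack([cv2.resize(t[130:310,370:530],(400,450),interpolation=3),cv2.resize(w[90:270,310:470],(400,450),interpolation=3)])
cv2.imwrite("pics/g1.png",c)
```

```text
3.4833 [ 0.56205365 -0.21517411  0.13515449] [3.14022181e+00 6.93214896e-04 1.57315942e+00] [-0.48549975  1.08768663  5.37279554] [ 0.14731829  0.12719613 -0.04690202] 0.02217433320392562 39.523111414164305
```

View pics/g1.png

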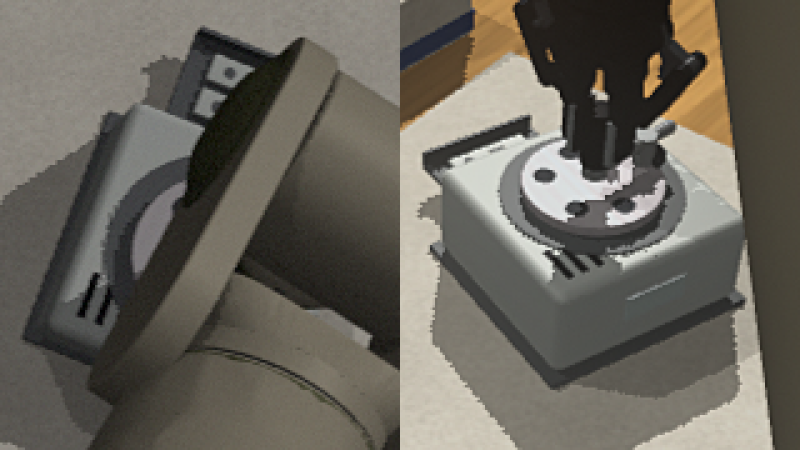

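The grip is sound: opening 22.2 mm, which is the knob's diameter, at 39.5 N. The side view shows the fingers around the knob with the crank still folded. Next I'll plan the swing arc about the hinge.

Run:
```python
from h import *
C=np.array([554,-265.]);th=np.radians(np.linspace(80.8,240.8,21));p=C+50*np.c_[np.cos(th),np.sin(th)]
for k in range(4):
    print(round(np.degrees(th[5*k+5])),p[5*k+5].round(1),[v for r in range(1,6) for v in (*(p[5*k+r]-p[5*k])[::-1].round(1).tolist(),0,0)])
```

```text
121 [ 528.4 -222.1] [0.6, -6.9, 0, 0, 0.3, -13.9, 0, 0, -1.0, -20.8, 0, 0, -3.3, -27.4, 0, 0, -6.4, -33.6, 0, 0]
161 [ 506.8 -248.6] [-4.0, -5.7, 0, 0, -8.7, -10.8, 0, 0, -14.1, -15.3, 0, 0, -20.1, -18.9, 0, 0, -26.5, -21.6, 0, 0]
201 [ 507.3 -282.8] [-6.7, -1.8, 0, 0, -13.7, -2.7, 0, 0, -20.6, -2.6, 0, 0, -27.5, -1.5, 0, 0, -34.2, 0.5, 0, 0]
241 [ 529.6 -308.6] [-6.3, 2.9, 0, 0, -12.2, 6.7, 0, 0, -17.5, 11.3, 0, 0, -22.1, 16.5, 0, 0, -25.9, 22.3, 0, 0]
```

jog_arm(targets=[0.5,-7,0,0,0,-14,0,0,-1,-21,0,0,-3.5,-27.5,0,0,-6.5,-33.5,0,0])

```text
clock: 4.0
ee_pos: [0.5281, -0.2209, 0.1352]
ee_rot: [3.141, -0.001, 1.574]
wrist_force: [-1.7, 4.6, 9.1]
opening: 0.0223
grip_force: 39.8
```

jog_arm(targets=[-4,-5.5,0,0,-8.5,-11,0,0,-14,-15.5,0,0,-20,-19,0,0,-26.5,-21.5,0,0])

```text
clock: 4.42
ee_pos: [0.5062, -0.2481, 0.1351]
ee_rot: [-3.141, -0.0, 1.573]
wrist_force: [-4.5, 2.8, 8.7]
opening: 0.0219
grip_force: 39.8
```

jog_arm(targets=[-6.5,-2.5,0,0,-13.5,-3.5,0,0,-20.5,-3.5,0,0,-27.5,-2.5,0,0,-34,-0.5,0,0])

```text
clock: 4.83
ee_pos: [0.5064, -0.2819, 0.1349]
ee_rot: [3.141, -0.001, 1.573]
wrist_force: [-3.0, 11.7, 7.9]
opening: 0.0224
grip_force: 39.8
```

jog_arm(targets=[0,0,0,0,0,0,0,0])

```text
clock: 5.0
ee_pos: [0.507, -0.2823, 0.1351]
ee_rot: [3.14, 0.001, 1.573]
wrist_force: [1.4, 0.8, 5.5]
opening: 0.0221
grip_force: 39.4
```

Run:
```python
from h import *
import cv2
s=robot.observe();print(s["clock"],s["ee_pos"],s["wrist_force"],s["ft_torque"])
w=robot.camera("side")[:,:,::-1];q=robot.camera("wrist")[:,:,::-1]
cv2.imwrite("pics/g2.png",np.hstack([cv2.resize(w[90:270,310:470],(400,450),interpolation=3),cv2.resize(q[100:460,160:480],(400,450),interpolation=3)]))
```

```text
5.0 [ 0.50695175 -0.28230056  0.13509411] [1.43874791 0.80399712 5.51071257] [ 0.15787652 -0.29649104  0.03443332]
```

View pics/g2.png

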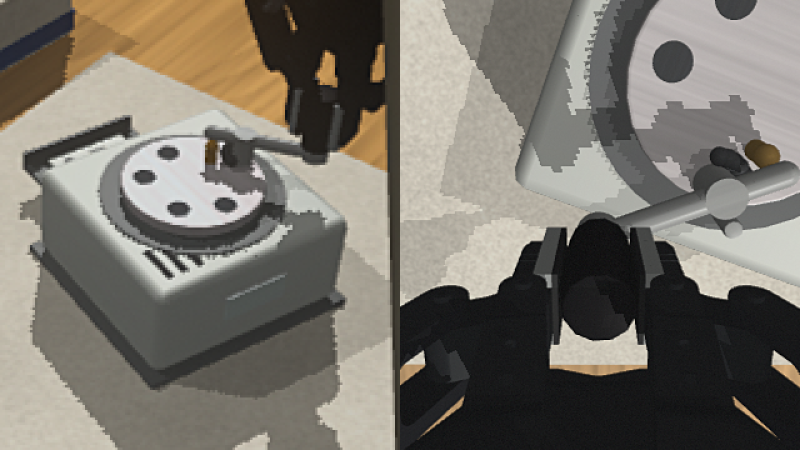

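The side view shows the crank swung out past the reader's edge with the knob held and the wheel unmoved. At rest the force is only about 1.5 N, so the spike was dynamic. I'll continue to the latch, slower.

jog_arm(targets=[-5,2,0,0,-10,5,0,0,-14.5,8.5,0,0,-19,12.5,0,0,-22.5,17,0,0])

```text
clock: 5.52
ee_pos: [0.5239, -0.305, 0.1351]
ee_rot: [3.14, 0.001, 1.573]
wrist_force: [-0.5, 0.3, 5.1]
opening: 0.0225
grip_force: 39.5
```

jog_arm(targets=[-1.5,2,0,0,-3,4,0,0,-4.5,6,0,0,-5.5,7.5,0,0,-5.5,7.5,0,0])

```text
clock: 5.93
ee_pos: [0.5314, -0.3098, 0.135]
ee_rot: [3.141, -0.0, 1.573]
wrist_force: [0.1, 3.6, 6.3]
opening: 0.022
grip_force: 39.6
```

Run:
```python
from h import *
import cv2
s=robot.observe();print(s["clock"],s["ee_pos"],s["wrist_force"],s["ft_torque"])
A=np.array([.5697,-.2273]);d=s["ee_pos"][:2]-A;print(np.hypot(*d),np.degrees(np.arctan2(d[1],d[0])))
w=robot.camera("side")[:,:,::-1];q=robot.camera("wrist")[:,:,::-1]
cv2.imwrite("pics/g3.png",np.hstack([cv2.resize(w[90:270,310:470],(400,450),interpolation=3),cv2.resize(q[100:460,160:640],(400,300),interpolation=3)[[*range(300)]+[299]*150]]))
```

```text
5.9333 [ 0.5313993  -0.30981179  0.13498876] [0.12474347 3.61619941 6.325837  ] [ 0.60477474 -0.08672141  0.0037204 ]
0.09096778948933376 -114.90000514257228
```

View pics/g3.png

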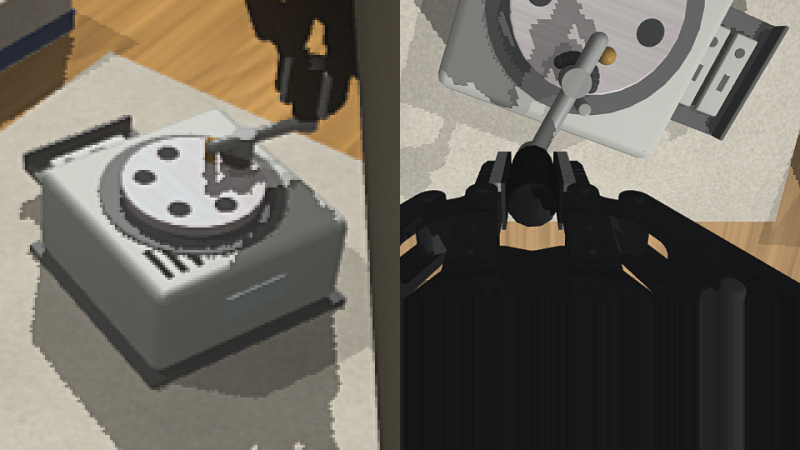

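The crank now points outwards and its tail lies beside the brass pin. I'll press a little farther along the arc and outwards to make sure it latches, well inside the 0.2 rad allowance.

jog_arm(targets=[-0.8,1.5,0,0,-1.6,3,0,0,-2.5,4.5,0,0,-2.5,4.5,0,0,-2.5,4.5,0,0])

```text
clock: 6.45
ee_pos: [0.5359, -0.3118, 0.135]
ee_rot: [3.141, -0.001, 1.574]
wrist_force: [0.6, 6.1, 6.9]
opening: 0.0222
grip_force: 39.6
```

Run:
```python
from h import *
import cv2
s=robot.observe();print(s["clock"],s["ee_pos"],s["wrist_force"],s["ft_torque"])
A=np.array([.5697,-.2273]);d=s["ee_pos"][:2]-A;print(np.hypot(*d),np.degrees(np.arctan2(d[1],d[0])))
P=robot.camera_params("wrist")
q=robot.camera("wrist")[:,:,::-1];np.savez("w2.npz",**P)
cv2.imwrite("pics/g4.png",cv2.resize(q[60:360,220:620],(800,600),interpolation=3))
```

```text
6.45 [ 0.53588397 -0.31175132  0.13495538] [0.56439309 6.07822462 6.87270179] [ 0.8989165  -0.10125175  0.04618407]
0.09097004837657961 -111.82217030595898
```

View pics/g4.png

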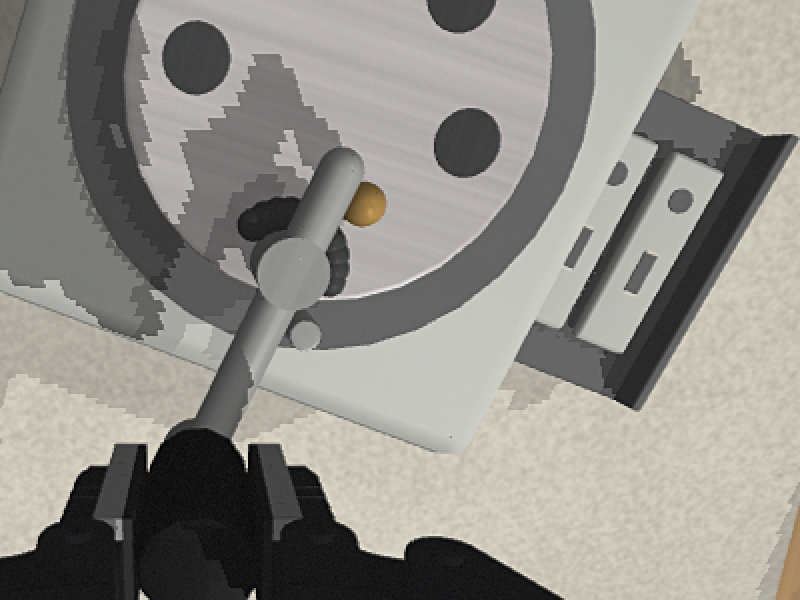

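The crank bar runs from (345,160) through the hinge (293,273) to (215,440), about -115° in world, with the gold ball beside its tail and the tray still out. I'll check the angles numerically.

Run:
```python
from h import *
P=dict(np.load("w2.npz"));f=lambda u,v:(220+u/2,60+v/2)
H=ray("",f(293,273),.118,P);T=ray("",f(345,162),.113,P);E=ray("",f(214,438),.113,P);s=robot.observe()["ee_pos"]
a=lambda d:np.degrees(np.arctan2(d[1],d[0]))
A=np.array([.5697,-.2273,0])
print(H,"bar",a(E-T),"hinge-knob",a(s-H),"hinge dir",a(H-A),np.hypot(*(H-A)[:2]))
print("crank",np.radians(a(E-T)-a(H-A)+180), np.radians(a(s-H)-a(H-A)+180))
```

```text
[ 0.55612471 -0.266811    0.118     ] bar -113.45809332800125 hinge-knob -114.24705716714587 hinge dir -108.96182337585404 0.041778076082188524
crank 3.0631179388663368 3.049347922194088
```

Latched: the crank measures about 3.05, so it is at its 3.0 stop, and the wheel is only about 0.06 rad from its start. Next I'll plan the wheel arc.

Run:
```python
from h import *
A=np.array([569.7,-227.3]);th=np.radians(-111.8+8.5*np.arange(21));p=A+91*np.c_[np.cos(th),np.sin(th)]
for k in range(4):
    print(round(np.degrees(th[5*k+5])),p[5*k+5].round(1),[v for r in range(1,6) for v in (*(p[5*k+r]-p[5*k])[::-1].round(1).tolist(),0,0)])
```

```text
-69 [ 601.9 -312.4] [-4.1, 12.9, 0, 0, -6.2, 26.2, 0, 0, -6.3, 39.7, 0, 0, -4.5, 53.0, 0, 0, -0.6, 66.0, 0, 0]
-27 [ 650.9 -268.3] [5.7, 12.2, 0, 0, 13.1, 23.5, 0, 0, 22.1, 33.5, 0, 0, 32.5, 42.1, 0, 0, 44.1, 49.1, 0, 0]
16 [ 657.3 -202.7] [12.5, 5.2, 0, 0, 25.5, 8.4, 0, 0, 39.0, 9.8, 0, 0, 52.4, 9.1, 0, 0, 65.7, 6.4, 0, 0]
58 [ 617.7 -150. ] [12.7, -4.6, 0, 0, 24.5, -11.0, 0, 0, 35.3, -19.1, 0, 0, 44.8, -28.7, 0, 0, 52.7, -39.7, 0, 0]
```

jog_arm(targets=[-3.5,13,0,0,-5.5,26,0,0,-5.5,39.5,0,0,-4,53,0,0,0,66,0,0])

```text
clock: 6.92
ee_pos: [0.6015, -0.3119, 0.1349]
ee_rot: [-3.14, -0.001, 1.573]
wrist_force: [-5.6, 5.9, 6.0]
opening: 0.0221
grip_force: 39.7
```

jog_arm(targets=[6,12,0,0,13.5,23,0,0,22.5,33,0,0,33,41.5,0,0,44.5,48.5,0,0])

```text
clock: 7.33
ee_pos: [0.6501, -0.2684, 0.1352]
ee_rot: [3.141, 0.002, 1.573]
wrist_force: [-4.5, -2.1, 4.9]
opening: 0.0222
grip_force: 39.5
```

jog_arm(targets=[12.5,5,0,0,25.5,8,0,0,39,9.5,0,0,52.5,9,0,0,65.5,6,0,0])

```text
clock: 7.75
ee_pos: [0.6572, -0.2023, 0.1355]
ee_rot: [3.136, 0.002, 1.573]
wrist_force: [8.0, -2.1, 2.3]
opening: 0.0225
grip_force: 39.4
```

jog_arm(targets=[13,-4,0,0,25,-10,0,0,36,-18,0,0,45.5,-27.5,0,0,53.5,-38.5,0,0])

```text
clock: 8.17
ee_pos: [0.6179, -0.1481, 0.1354]
ee_rot: [3.137, 0.001, 1.574]
wrist_force: [4.2, 0.8, 2.8]
opening: 0.0223
grip_force: 39.5
```

Run:
```python
from h import *
s=robot.observe();A=np.array([.5697,-.2273]);d=s["ee_pos"][:2]-A;f=s["wrist_force"][:2];u=d/np.hypot(*d)
print(s["ee_pos"],np.hypot(*d),np.degrees(np.arctan2(d[1],d[0])),"rad",f@u,"tan",f@[-u[1],u[0]])
p=A+.0912*np.c_[np.cos(np.radians([58,60,62,64,66,68])),np.sin(np.radians([58,60,62,64,66,68]))];print(((p[1:]-p[0])*1000).round(1))
```

```text
[ 0.61793258 -0.14813571  0.1353523 ] 0.09270040912144957 58.647220464481926 rad 2.913416731928375 tan -3.152885985609489
[[ -2.7   1.6]
 [ -5.5   3.2]
 [ -8.3   4.6]
 [-11.2   6. ]
 [-14.2   7.2]]
```

jog_arm(targets=[1.8,-2.7,0,0,3.4,-5.5,0,0,5,-8.3,0,0,5,-8.3,0,0,5,-8.3,0,0])

```text
clock: 8.58
ee_pos: [0.6096, -0.1435, 0.1352]
ee_rot: [3.139, -0.001, 1.573]
wrist_force: [2.4, 5.9, 7.8]
opening: 0.0223
grip_force: 40.0
```

Run:
```python
from h import *
import cv2
s=robot.observe();A=np.array([.5697,-.2273]);d=s["ee_pos"][:2]-A;f=s["wrist_force"][:2];u=d/np.hypot(*d)
print(s["ee_pos"],np.hypot(*d),np.degrees(np.arctan2(d[1],d[0])),"rad",f@u,"tan",f@[-u[1],u[0]])
q=robot.camera("wrist")[:,:,::-1];w=robot.camera("side")[:,:,::-1]
cv2.imwrite("pics/g5.png",np.hstack([cv2.resize(q,(480,360)),cv2.resize(w[90:270,310:470],(320,360),interpolation=3)]))
```

```text
[ 0.60957531 -0.14351671  0.13518639] 0.09278836331947167 64.5486411519298 rad 6.325663622023758 tan 0.3764450704108086
```

View pics/g5.png

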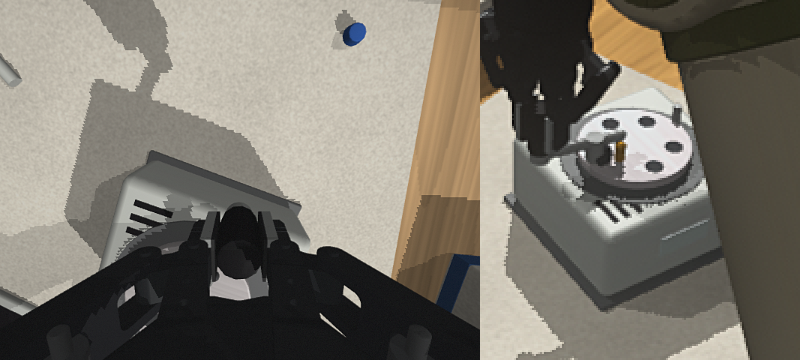

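The tray is in and the wheel is at about 3.16 rad by geometry. A gentle nudge will feel for the end stop.

jog_arm(targets=[1,-1.8,0,0,2,-3.5,0,0,2,-3.5,0,0,2,-3.5,0,0])

```text
clock: 9.02
ee_pos: [0.6062, -0.1419, 0.1352]
ee_rot: [3.139, -0.0, 1.573]
wrist_force: [3.3, 3.4, 7.3]
opening: 0.0223
grip_force: 40.0
```

Run:
```python
from h import *
s=robot.observe();A=np.array([.5697,-.2273]);d=s["ee_pos"][:2]-A;f=s["wrist_force"][:2];u=d/np.hypot(*d)
print(s["ee_pos"],np.hypot(*d),np.degrees(np.arctan2(d[1],d[0])),"rad",f@u,"tan",f@[-u[1],u[0]])
```

```text
[ 0.60621164 -0.14185292  0.13518329] 0.09292095424984621 66.86292404173963 rad 4.406432364237355 tan -1.6604912912414358
```

jog_arm(targets=[0,0,0,0,0,0,0,0,0,0,0,0,0,0,0,0,0,0,0,0], gripper=1)

```text
clock: 9.43
ee_pos: [0.605, -0.142, 0.1339]
ee_rot: [-3.141, -0.0, 1.573]
wrist_force: [-0.5, 0.3, 0.1]
opening: 0.0808
grip_force: 0.0
```

jog_arm(targets=[0,0,-10,0,0,0,-30,0,0,0,-60,0,0,0,-95,0,0,0,-130,0])

```text
clock: 9.85
ee_pos: [0.6048, -0.1418, 0.2665]
ee_rot: [-3.141, -0.0, 1.573]
wrist_force: [0.4, -0.2, 0.4]
opening: 0.0853
grip_force: 0.0
```

jog_arm(targets=[0,-40,0,0,0,-80,0,0,0,-120,0,0,0,-160,0,0,0,-160,0,0])

```text
clock: 10.27
ee_pos: [0.4398, -0.141, 0.2645]
ee_rot: [-3.138, -0.001, 1.572]
wrist_force: [-0.5, -0.2, -0.1]
opening: 0.0854
grip_force: 0.0
```

Run:
```python
from h import *
import cv2
s=robot.observe();print(s["clock"],s["ee_pos"],s["wrist_force"])
q=robot.camera("wrist")[:,:,::-1];w=robot.camera("top")[:,:,::-1]
cv2.imwrite("pics/g6.png",np.hstack([cv2.resize(q,(400,300)),cv2.resize(w[130:310,370:550],(400,400),interpolation=3)[:300]]) if 0 else np.hstack([np.vstack([cv2.resize(q,(400,300)),np.zeros((100,400,3),np.uint8)]),cv2.resize(w[130:310,370:550],(400,400),interpolation=3)]))
```

```text
10.2667 [ 0.43983067 -0.14103479  0.26445837] [-0.4679481  -0.19877555 -0.11968775]
```

View pics/g6.png

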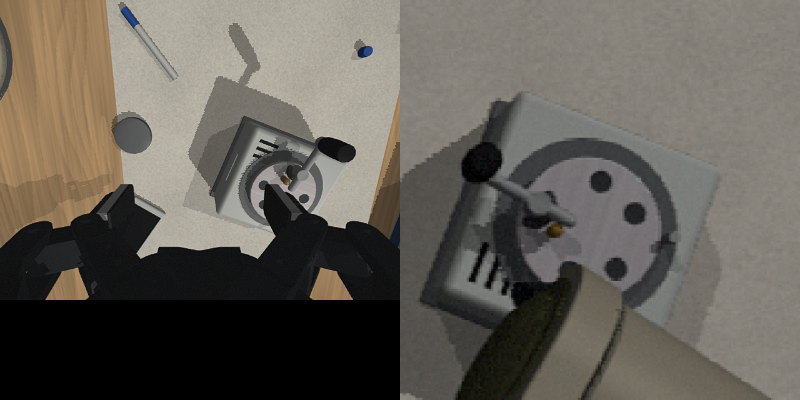

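The tray no longer shows in the top view, its lip now hidden behind the box. The knob is at (482,161) in the crop, out over the +y side, and the hinge is near (543,207). Before handing in, I'll work out the wheel and crank angles from this picture.

Run:
```python
from h import *
from itertools import product
f=lambda u,v:(370+(u-400)/2.222,130+v/2.222)
A=np.array([.5697,-.2273]);a=lambda d:np.arctan2(d[1],d[0])
H=ray("top",f(543,207),.118)[:2];K=ray("top",f(484,158),.145)[:2];E=ray("top",f(500,183),.113)[:2];T=ray("top",f(570,219),.113)[:2]
print(H,K,np.hypot(*(H-A)),np.hypot(*(K-A)),np.hypot(*(K-H)))
print("wheel",a(H-A)-np.radians(-112.3),"crank",np.pi+a(K-H)-a(H-A),np.pi+a(E-T)-a(H-A))
print("wheel from knob",a(K-A)-np.radians(-116.7))
for w,c in product((3.0,3.2),(2.8,3.0)):
    h=np.radians(-112.3)+w;X=A+.042*np.r_[np.cos(h),np.sin(h)];k=X+.05*np.r_[np.cos(h+np.pi+c),np.sin(h+np.pi+c)]
    g=lambda P,z:((proj("top",np.r_[P,z])-[370,130])*2.222+[400,0]).round()
    print(w,c,g(X,.118),g(k,.161),g(k,.117))
```

```text
[ 0.58160777 -0.18997715] [ 0.61055292 -0.14508192] 0.039176397936549166 0.0918083573868212 0.053417260300387
wheel 3.2219621346506004 crank 2.8777724722152733 2.984514011247386
wheel from knob 3.1464431557137997
3.0 2.8 [545. 193.] [509. 126.] [497. 138.]
3.0 3.0 [545. 193.] [499. 137.] [487. 148.]
3.2 2.8 [539. 204.] [493. 148.] [482. 159.]
3.2 3.0 [539. 204.] [485. 161.] [474. 171.]
```

The knob and hinge pixels match wheel about 3.2 and crank about 3.0, and the arm is clear at rest, so I'm handing in.

```bash
python3 -c "
from cell import robot
print(robot.finish_job())"
```

```text
the job is handed in; nothing more can be done
None
```

I swung the crank out and latched it, turned the wheel to about 3.2 rad (as measured in the last top picture) so the tray is home, let go and backed the arm clear; I handed the job in at about 10 s, and no verdict came back.

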